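Clamp a housing on the notched slide

ROBOT

A 6-joint arm with a two-finger parallel gripper is mounted at the origin on a cart in front of the work surface, level with it; the furniture and walls round the work are solid. World frame = base frame: x ahead of the robot, y to its left, z up, the work surface at z = 0. Lengths are in mm, angles in rad, forces in N, time in s.
With the tool pointing down it reaches from about 300 to 1000 mm from the base axis. Payload 5.1 kg.
Tool frame: the origin (TCP) lies midway between the tips of the shut fingers; the grasp point (between the pads) lies 19 mm behind it; x points along the fingers, y is the direction in which the jaws open and shut, and the axes are right-handed (so a half turn about x gives the same grasp; the last joint's range is limited). The gripper opens to 95 mm and grips with 3 to 60 N. Pads are 20 mm wide; open, the fingers measure 119 mm over their backs; the gripper's body (75 mm by 180 mm) begins 59 mm behind the grasp point.
Start: joints at [1.021, 0.124, 1.65, -0, 1.367, -0.083], TCP at [292.538, 580.436, 214.656] pointing down, gripper open.
Joint ranges: [-2.61, 2.61], [-1.02, 2.33], [0.03, 2.71], [-1.35, 4.49], [0.32, 2.68], [-2.91, 2.91]. Speed limits (rad/s): [2.57, 2.57, 3.14, 3.14, 3.14, 3.14].

INTERFACE

Orientations are given as a unit quaternion [w, x, y, z].
In Python, from rig import r gives the robot as it stands.
- The arm moves only by the shell command python3 -m handwheel 'ROWS' [FORCE]. ROWS is a JSON object of lists of equal length, an entry for each row: "xyz": the shift along the tool's x, y, z in mm, a list of three; "yaw": the turn about the tool's x in rad; "jaw": the finger opening in mm, from 0 to 95.1. A call has 1 to 12 rows; each row is the pose to reach, as a shift and turn from the pose measured when the call began, along the tool's axes at that moment; what a row does not reach only later rows make up. A row lasts 1/8 s, in which the tool goes at most 62.5 mm and 10.7 degrees, less where a joint would pass 70% of its speed; a pose out of reach is approached as far as the arm can. A call with a gripper value outside its range is refused whole. The fingers move at their own pace and stop on an object; FORCE is the grip in N (left out, the last holds). Time passes only in rows, so rows that repeat a pose let the fingers close. It gives the time, the measured TCP pose, the force and the opening at its end, in the units of the state.
- r.observe(): the state, without advancing time (a new reading comes with each control period).
- r.grab_frame(name): name is "scene" or "top" or "wrist"; returns the picture (384x512x3 uint8, red, green, blue); there is no depth.
- r.get_calibration(name): a dict with "fx", "fy", "cx", "cy" (pixels), "pose" (4x4, takes a point from camera to world coordinates); the wrist camera has in their place "tool_from_camera" (4x4, takes a point from camera to tool coordinates, whose origin is the TCP and whose axes are the tool frame's). Camera axes: x right, y down, z forward; pixel columns grow to the right and rows downward; lengths in mm; the calibration is good to about 2 mm. The wrist camera is an equidistant fisheye: a pixel r from the principal point sees the ray r / f radians off the axis. A picture is of the moment at which its call begins: read the wrist's pose just before it. get_calibration takes no time and is no camera call.
- r.job_done(): hands the job in, once; it reports no verdict.
Trained networks look in the newest picture that a camera, given by its name, has taken for a name from the list of things; names that differ only in an ending like _2 or _b are one class to them, and where a whole thing is asked for, a point or a joint stands for the part that bears it (a point fixed in the world has none). Each returns a list of dicts, best first, with "p" (0 to 1); they miss things now and then, are a little off and sometimes report something else, mostly with a low value. They report only what shows in the picture. A call takes as long as a camera call. They do not tell look-alikes from the thing itself.
- r.boxes_of(target, camera): "uv" ([column, row] in pixels, amid what is visible of it).
- r.cut_out(target, camera): "pixels" (384x512 bool, what is visible of it) and "uv" ([column, row] in pixels, amid what is visible of it).
The state is a dict: "t": time; "joint_positions": joint angles; "qvel": joint speeds; "joint_efforts": joint torques, N m; "tcp_pos": TCP position; "eef_rot": TCP orientation; "contact_force": force on the tool from outside, world axes, zero at the start; "ft_torque": the same for the moment, N m; "gripper_width": opening from 0.0 (shut) to 1.0 (fully open).
Only numpy, scipy, OpenCV 4.12 (cv2) and the standard library are available. Lean on these libraries where they do the work, as an engineer would, in place of code of your own. Each camera call takes 0.05 s, during which the arm holds its last target.

TASK

On the slide fixture, pull the red release bar up and, keeping it up, slide the carriage towards the black housing until its sprung orange pad has pushed the housing against the end stop and is squeezed in about two thirds of its travel; then let go so that the bar drops into the nearest notch and the housing stays clamped. Never drag the carriage with the catch down or drive the pad in solid, and leave the other things on the bench alone.

Things in the scene. Friction and masses are not known exactly. Their poses are not given: they have to be found in the camera images.
- slide_base: fixed aluminium plate 385 x 108 x 12 mm with tooth racks along its long edges, notches 6 mm apart. +x: the way the carriage must travel, towards the housing and the dark end stop with a brass screw; z up; origin under the plate on its centre line. The end stop was set by hand, 10 to 85 mm ahead of the housing, not measured: feel or see it. Over 25 N on the lowered catch damages it.
- carriage: grey carriage 75 x 56 x 26 mm; slides only along the plate's x, about 0.3 N friction and 25 N per m/s drag. Origin on the plate's top under the middle of the release bar; axes as the plate's. When the bar is let go, the squeezed pad may push the carriage back by up to 7 mm before the catch bites, so about 9 N of squeeze (8 mm of pad travel) before letting go is right.
- bar_grip (a point): centre of the red release bar, a round rod of 14 mm diameter, 80 mm free length, lying across the fixture (along its y) on the carriage, 85 mm above the bench when down; free all round, carriage top 45 mm below it. Axes: x along the travel, y along the rod, z up. Grasp it from above in the middle, fingers closing along x.
- release_bar (a joint): height of the release bar above its lowest position, m: 0 = down, catch in a notch; 0.002 to 0.005 = catch standing on a tooth (it may start so; if it hangs there after letting go, lift and shift 2 mm); above 0.0065 = carriage free; 0.012 = upper stop, do not pull against it. A spring and its weight press it down with about 5 N (down) to 8 N (up).
- housing_mid (a point): middle of the black moulded housing (body 62 long x 60 wide x 41 mm high, with low ears that make it 105 mm long) which stands loose on the plate between two low guides, 5 to 50 mm ahead of the pad; the point is 20 mm above its foot; x axis along the travel, z up. It weighs 50 to 105 g.
- housing: the same housing; origin at the centre of its foot.
- spare_housing: a second black housing of the same kind, standing on the bench behind the fixture: leave it alone. Origin at the centre of its foot.
- plug_gauge: plug gauge 80 mm long, 13 mm thick, lying near the bench's front edge: leave it alone. Origin at the centre of its underside.
- pad_rest (a point): on the carriage: where the middle of the front face of its orange pad (44 wide, 26 mm high) is when relaxed, 85 mm ahead of the bar, 35 mm above the bench; it does not follow the pad's squeeze. Pad spring 1.5 N at first touch, then 0.9 N per mm, 12 mm travel (12 N, then solid). 1.5 to 13 N on the housing holds it well; over 18 N at any time damages it. x along the travel, z up.
Things that resemble listed ones, but are neither listed nor needed, are in the scene too. What is shaped like the housing but green is not meant.

How it is judged:
By the outcome, as a careful person would: the job done as asked, in the order asked, and still so for the second after the job is handed in, with the robot touching nothing.
It also fails if it takes over 48 s, if anything falls off the work surface, if the arm or the gripper's body presses on something with over 40 N, if the wrist force passes 120 N, or if a joint passes its speed limit or range.

## Working session

There is one attempt and no reset: what is moved stays moved. The work goes in short steps, Python scripts to look and compute and a shell command to move; the robot and the scene stay as the last step left them, time stands still between calls to the robot, and variables do not carry over. Pictures are saved under pics/ and viewed, and the job is handed in when it is done.

```bash
ls; mkdir -p pics
python3 - <<'E'
from rig import r
import cv2
print(r.observe())
for n in ["scene","top","wrist"]:
    im=r.grab_frame(n); cv2.imwrite(f"pics/{n}0.png",im[:,:,::-1])
    c=r.get_calibration(n); print(n,c)
    for t in (["bar_grip","housing","carriage"] if n!="wrist" else []):
        print(t,[(d["uv"],d["p"]) for d in r.boxes_of(t,n)])
E
```

```text
pics
{'t': 0.0, 'joint_positions': array([ 1.02138580e+00,  1.24463025e-01,  1.65168677e+00, -4.92299502e-06,
        1.36747585e+00, -8.26037879e-02]), 'qvel': array([-1.47122584e-03, -7.02164258e-04,  3.73703089e-04,  2.35647217e-05,
       -6.57243869e-04, -2.03219064e-04]), 'joint_efforts': array([-1.18027117e-03, -4.17601526e+01, -3.59937286e+01,  7.71684665e-02,
        4.92981880e-02, -1.57764212e-04]), 'tcp_pos': array([292.21595213, 579.89041826, 213.40672626]), 'eef_rot': array([ 0.68771146,  0.16286255,  0.68815497, -0.16422997]), 'contact_force': array([ 0.36994869,  0.96648175, -0.96122448]), 'ft_torque': array([-0.03206004,  0.00853027, -0.05694324]), 'gripper_width': 0.9973069528854097}
scene {'fx': 378.20203770944767, 'fy': 378.20203770944767, 'cx': 259.2588547216331, 'cy': 195.33156000978133, 'pose': array([[-8.19747231e-01, -4.21762979e-01,  3.87466730e-01,
         1.99445211e+02],
       [-5.72478122e-01,  5.83531097e-01, -5.75986335e-01,
         1.13768540e+02],
       [ 1.68308265e-02, -6.93979429e-01, -7.19798080e-01,
         7.81006306e+02],
       [ 0.00000
[... 572 characters left out ...]
  1.57182647e+03],
       [ 0.00000000e+00,  0.00000000e+00,  0.00000000e+00,
         1.00000000e+00]])}
bar_grip [([207.2, 206.9], 0.44)]
housing [([340.1, 246.4], 0.97), ([256.9, 215.6], 0.55)]
carriage [([209.8, 208.0], 0.87)]
wrist {'fx': 297.3186396354542, 'fy': 297.3186396354542, 'cx': 254.30813743011026, 'cy': 195.0691878967137, 'tool_from_camera': array([[ 1.87580858e-04, -2.52141762e-01,  9.67690290e-01,
        -1.69944463e+02],
       [ 9.99999982e-01,  2.33784665e-05, -1.87752393e-04,
         6.62126748e-01],
       [ 2.47171041e-05,  9.67690308e-01,  2.52141762e-01,
        -7.10529246e+01],
       [ 0.00000000e+00,  0.00000000e+00,  0.00000000e+00,
         1.00000000e+00]])}
```

View pics/scene0.png

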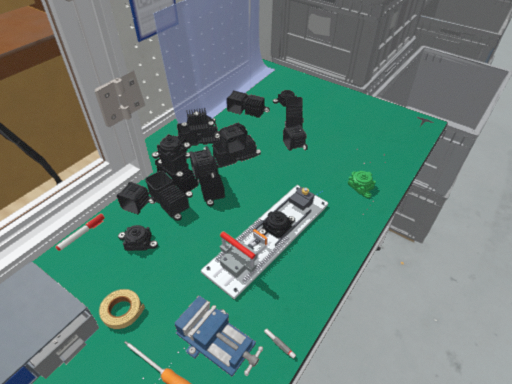

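View pics/top0.png

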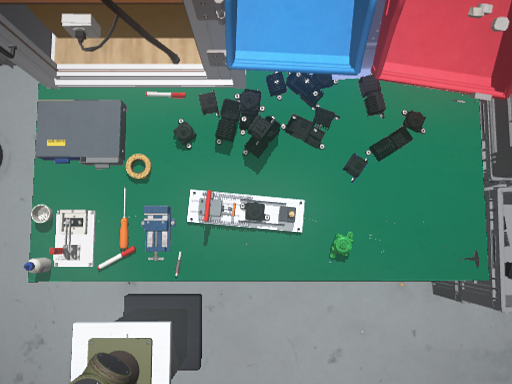

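Run:
```python
import cv2
a=cv2.imread('pics/scene0.png')[150:300,180:420]; cv2.imwrite('pics/sc.png',cv2.resize(a,None,fx=3.3,fy=3.3,interpolation=2))
a=cv2.imread('pics/top0.png')[130:290,150:380]; cv2.imwrite('pics/tc.png',cv2.resize(a,None,fx=3.4,fy=3.4,interpolation=2))
```

```text
(no output)
```

View pics/sc.png

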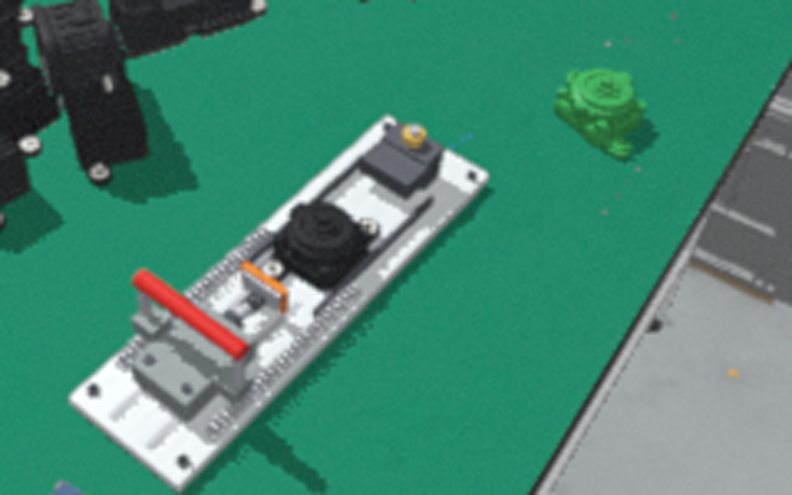

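View pics/tc.png

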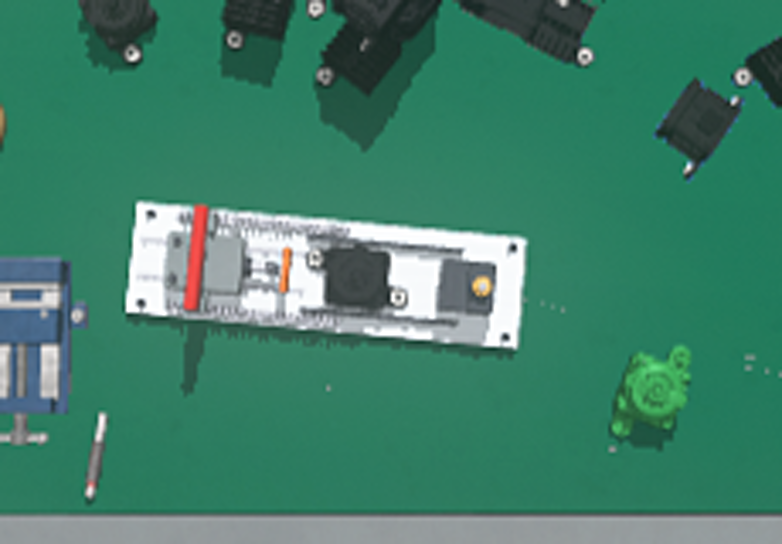

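The fixture is at top ≈ (246,212) and scene ≈ (265,240). On it are the red bar at top (207,207) / scene (237,245), the orange pad at top (235,209) and the black housing at top (256,211) / scene (278,222). The end stop with its brass screw is at top (291,214).

Look-alikes are the white toggle clamp with a red handle at top (75,240), the green part at (342,246) and the loose black parts to the rear. Only the plate at (246,212) has the racks, carriage, bar and brass-screw stop. The enlarged crops confirm it.

```bash
cat > h.py <<'E'
from rig import r
import cv2, numpy as np
def ray(n,uv,c=None):
    c=r.get_calibration(n); P=c["pose"]
    d=P[:3,:3]@np.array([(uv[0]-c["cx"])/c["fx"],(uv[1]-c["cy"])/c["fy"],1.])
    return P[:3,3],d
def atz(n,uv,z):
    o,d=ray(n,uv); return o+d*(z-o[2])/d[2]
def tri(uvs):
    A=np.zeros((3,3));b=np.zeros(3)
    for n,uv in uvs.items():
        o,d=ray(n,uv);d=d/np.linalg.norm(d);M=np.eye(3)-np.outer(d,d);A+=M;b+=M@o
    return np.linalg.solve(A,b)
E
python3 - <<'E'
from h import *
uv={}
for n,(x0,x1,y0,y1) in {"top":(190,225,180,230),"scene":(205,270,220,270)}.items():
    im=cv2.imread(f"pics/{n}0.png")
    hsv=cv2.cvtColor(im,cv2.COLOR_BGR2HSV)
    m=(((hsv[...,0]<6)|(hsv[...,0]>172))&(hsv[...,1]>150)&(hsv[...,2]>80)).astype(np.uint8)
    k=np.zeros_like(m);k[y0:y1,x0:x1]=m[y0:y1,x0:x1]
    ys,xs=np.nonzero(k); rc=cv2.minAreaRect(np.c_[xs,ys].astype(np.float32)); print(n,len(xs),rc)
    uv[n]=rc[0]; box=cv2.boxPoints(rc)
    # long axis ends
    c=np.array(rc[0]); e=[(box[0]+box[1])/2,(box[2]+box[3])/2] if np.linalg.norm(box[0]-box[1])<np.linalg.norm(box[1]-box[2]) else [(box[1]+box[2])/2,(box[3]+box[0])/2]
    E=[atz(n,q,87) for q in e]; print("ends",E, atz(n,c,85)); v=E[1]-E[0]; print("len",np.linalg.norm(v),"ang",np.degrees(np.arctan2(v[1],v[0])))
    if n=="top":
        w=((hsv[...,1]<40)&(hsv[...,2]>130)).astype(np.uint8); kk=np.zeros_like(w);kk[183:240,180:312]=w[183:240,180:312]
    else:
        w=((hsv[...,1]<60)&(hsv[...,2]>110)).astype(np.uint8); kk=np.zeros_like(w);kk[180:300,195:335]=w[180:300,195:335]
    kk=cv2.morphologyEx(kk,cv2.MORPH_CLOSE,np.ones((5,5)))
    _,lab,st,_=cv2.connectedComponentsWithStats(kk); i=1+st[1:,4].argmax(); ys,xs=np.nonzero(lab==i)
    W=np.array([atz(n,q,12)[:2] for q in np.c_[xs,ys]]).astype(np.float32)
    rr=cv2.minAreaRect(W); print("plate",rr)
print("tri",tri(uv))
E
```

```text
top 106 ((207.1707305908203, 205.46340942382812), (3.533808946609497, 29.37479019165039), 6.34019136428833)
ends [array([ 574.26088451, -290.0970747 ,   87.        ]), array([ 481.36847181, -280.85792881,   87.        ])] [ 527.81272875 -285.24246764   85.        ]
len 93.35074801085943 ang 174.3200012557651Traceback (most recent call last):
  File "<stdin>", line 19, in <module>
  File "h.py", line 8, in atz
    o,d=ray(n,uv); return o+d*(z-o[2])/d[2]
        ~~~^^^^^^
  File "h.py", line 4, in ray
    c=r.get_calibration(n); P=c["pose"]
ValueError: time passes only in moves, steps and waits
```

```bash
sed -i 's/^def ray.*/C={}\ndef ray(n,uv):/; s/    c=r.get_calibration(n); P/    if n not in C: C[n]=r.get_calibration(n)\n    c=C[n]; P/' h.py
cat > m.py <<'E'
from h import *
uv={}
for n,(x0,x1,y0,y1) in {"top":(190,225,180,230),"scene":(205,270,220,270)}.items():
    im=cv2.imread(f"pics/{n}0.png")
    hsv=cv2.cvtColor(im,cv2.COLOR_BGR2HSV)
    m=(((hsv[...,0]<6)|(hsv[...,0]>172))&(hsv[...,1]>150)&(hsv[...,2]>80)).astype(np.uint8)
    k=np.zeros_like(m);k[y0:y1,x0:x1]=m[y0:y1,x0:x1]
    ys,xs=np.nonzero(k); rc=cv2.minAreaRect(np.c_[xs,ys].astype(np.float32)); print(n,len(xs),rc)
    uv[n]=rc[0]; box=cv2.boxPoints(rc)
    c=np.array(rc[0]); e=[(box[0]+box[1])/2,(box[2]+box[3])/2] if np.linalg.norm(box[0]-box[1])<np.linalg.norm(box[1]-box[2]) else [(box[1]+box[2])/2,(box[3]+box[0])/2]
    E=[atz(n,q,87) for q in e]; print("ends",E, atz(n,c,85)); v=E[1]-E[0]; print("len",np.linalg.norm(v),"ang",np.degrees(np.arctan2(v[1],v[0])))
    if n=="top":
        w=((hsv[...,1]<60)&(hsv[...,2]>130)).astype(np.uint8); kk=np.zeros_like(w);kk[183:240,180:312]=w[183:240,180:312]
    else:
        w=((hsv[...,1]<60)&(hsv[...,2]>110)).astype(np.uint8); kk=np.zeros_like(w);kk[180:300,195:335]=w[180:300,195:335]
    kk=cv2.morphologyEx(kk,cv2.MORPH_CLOSE,np.ones((5,5)))
    _,lab,st,_=cv2.connectedComponentsWithStats(kk); i=1+st[1:,4].argmax(); ys,xs=np.nonzero(lab==i)
    W=np.array([atz(n,q,12)[:2] for q in np.c_[xs,ys]]).astype(np.float32)
    rr=cv2.minAreaRect(W); print("plate",rr)
print("tri",tri(uv))
s=r.observe();from scipy.spatial.transform import Rotation as R
q=s["eef_rot"];print(s["tcp_pos"]);print(R.from_quat([*q[1:],q[0]]).as_matrix().round(4))
E
python3 m.py
```

```text
top 106 ((207.1707305908203, 205.46340942382812), (3.533808946609497, 29.37479019165039), 6.34019136428833)
ends [array([ 574.26088451, -290.0970747 ,   87.        ]), array([ 481.36847181, -280.85792881,   87.        ])] [ 527.81272875 -285.24246764   85.        ]
len 93.35074801085943 ang 174.3200012557651
plate ((517.5639038085938, -405.86627197265625), (385.8885192871094, 109.94116973876953), 84.592529296875)
scene 214 ((237.31033325195312, 244.76345825195312), (40.21964645385742, 5.485972881317139), 35.753883361816406)
ends [array([ 575.47505613, -289.93739675,   87.        ]), array([ 475.80701661, -280.68816893,   87.        ])] [ 525.2979201  -286.34380183   85.        ]
len 100.09628522927821 ang 174.6981172282161
plate ((526.346435546875, -407.29168701171875), (394.1667175292969, 137.9374237060547), 84.4241714477539)
tri [ 526.64484796 -285.89898417   84.79279087]
[292.50932887 580.3909303  214.54424829]
[[-1.00e-04  4.50e-01  8.93e-01]
 [-2.00e-04  8.93e-01 -4.50e-01]
 [-1.00e+00 -2.00e-04 -0.00e+00]]
```

Bar centre is about (527,−286,85) and the travel direction is about (−0.094,−0.996). I'm moving to above the bar.

```bash
python3 -m handwheel '{"xyz":[[0,-45,40],[0,-90,80],[0,-135,120],[0,-180,160],[0,-225,200],[0,-270,240],[0,-315,280],[0,-360,320],[0,-405,360],[0,-450,400],[0,-490,440],[0,-530,476]],"yaw":[-0.03,-0.06,-0.1,-0.13,-0.16,-0.2,-0.23,-0.26,-0.3,-0.33,-0.36,-0.373],"jaw":[95,95,95,95,95,90,80,70,60,60,60,60]}' 15
python3 - <<'E'
from h import *
from scipy.spatial.transform import Rotation as R
s=r.observe();q=s["eef_rot"];M=R.from_quat([*q[1:],q[0]]).as_matrix();print(s["tcp_pos"],s["joint_positions"],s["contact_force"]);print(M.round(3))
print(M.T@(np.array([527.3,-285.7,120])-s["tcp_pos"]))
E
```

```text
t: 1.95
tcp_pos: [479.4, -109.2, 215.0]
eef_rot: [0.707, 0.033, 0.706, -0.033]
contact_force: [0.4, -0.3, 0.2]
gripper_width: 0.629
[ 479.42233563 -109.22165768  215.01883426] [-3.33249124e-01 -2.36532904e-01  1.99462416e+00  4.71162937e-05
  1.38245972e+00 -1.81002687e+00] [ 0.44965982 -0.27828744  0.19732186]
[[ 0.001  0.094  0.996]
 [-0.     0.996 -0.094]
 [-1.    -0.     0.001]]
[  95.11905279 -171.18441031   64.13827545]
```

```bash
python3 -m handwheel '{"xyz":[[0,-50,20],[0,-100,40],[20,-150,60],[60,-171,64],[70,-171,64],[70,-171,64]],"yaw":[0,0,0,0,0,0],"jaw":[60,60,60,60,60,60]}' 15
cat > w.py <<'E'
from h import *
import sys
from scipy.spatial.transform import Rotation as R
s=r.observe();q=s["eef_rot"];M=R.from_quat([*q[1:],q[0]]).as_matrix()
for n in ["scene","top","wrist"]:
    im=r.grab_frame(n); cv2.imwrite(f"pics/{n}{sys.argv[1]}.png",im[:,:,::-1])
im=cv2.imread(f"pics/wrist{sys.argv[1]}.png")
c=r.get_calibration("wrist");T=c["tool_from_camera"]
print(s["t"],s["tcp_pos"],s["contact_force"],s["gripper_width"])
def wray(uv):
    d=np.array([uv[0]-c["cx"],uv[1]-c["cy"]]);rr=np.hypot(*d);th=rr/c["fx"]
    v=np.array([*(d/rr*np.sin(th)),np.cos(th)]) if rr>0 else np.array([0,0,1.])
    return M@T[:3,:3]@v, M@T[:3,3]+s["tcp_pos"]
def watz(uv,z):
    d,o=wray(uv);return o+d*(z-o[2])/d[2]
def wpx(p):
    v=np.linalg.inv(T)[:3]@np.r_[M.T@(np.array(p)-s["tcp_pos"]),1];th=np.arctan2(np.hypot(v[0],v[1]),v[2]);k=v[:2]/np.hypot(v[0],v[1])
    return c["fx"]*th*k+[c["cx"],c["cy"]]
E
cat > w1.py <<'E'
from w import *
hsv=cv2.cvtColor(im,cv2.COLOR_BGR2HSV)
m=(((hsv[...,0]<6)|(hsv[...,0]>172))&(hsv[...,1]>150)&(hsv[...,2]>80)).astype(np.uint8)
_,lab,st,_=cv2.connectedComponentsWithStats(m);i=1+st[1:,4].argmax()
ys,xs=np.nonzero(lab==i);print(st[i]);P=np.array([watz(q,85) for q in np.c_[xs,ys]])[:,:2].astype(np.float32)
print(cv2.minAreaRect(P),P.mean(0))
print("pred px of bar centre",wpx([527.3,-285.7,85]))
E
python3 w1.py 1
```

```text
t: 2.7
tcp_pos: [526.7, -284.7, 144.5]
eef_rot: [0.706, 0.034, 0.706, -0.033]
contact_force: [0.0, -0.2, 0.3]
gripper_width: 0.628
2.7 [ 526.72053822 -284.65473102  144.53799796] [ 0.00256255 -0.17845407  0.30961496] 0.628223887858259
[ 246  146   14  115 1499]
((524.9547119140625, -284.94512939453125), (11.154862403869629, 96.88526916503906), 84.18517303466797) [ 523.67676 -285.0893 ]
pred px of bar centre [252.16759747 209.09597135]
```

View pics/wrist1.png

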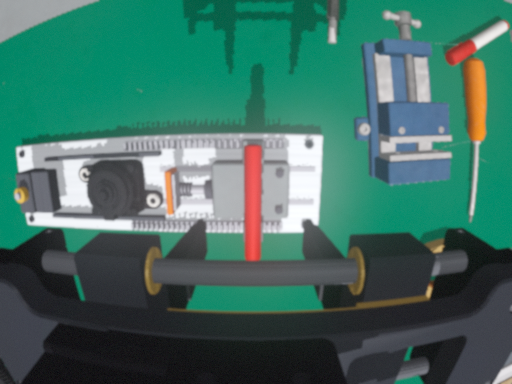

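The wrist view shows the bar at (252,200) midway between the fingertips. The pad is at (170,190), the housing at (115,188) and the stop at (40,190). I'm descending, then closing gently so the catch isn't loaded.

```bash
python3 -m handwheel '{"xyz":[[20,0,0.3],[40,0,0.3],[60,0,0.3],[75,0,0.3],[78,0,0.3],[78,0,0.3]],"yaw":[0,0,0,0,0,0],"jaw":[60,60,60,60,50,40]}' 5
python3 -m handwheel '{"xyz":[[0,0,0],[0,0,0],[0,0,0],[0,0,0],[0,0,0],[0,0,0]],"yaw":[0,0,0,0,0,0],"jaw":[30,22,18,14,10,10]}' 5
python3 -c "
from rig import r
print(r.observe())"
```

```text
t: 3.6
tcp_pos: [528.9, -285.4, 69.2]
eef_rot: [0.708, 0.032, 0.705, -0.033]
contact_force: [0.4, -0.7, 0.9]
gripper_width: 0.475
t: 4.35
tcp_pos: [529.0, -286.2, 69.5]
eef_rot: [0.708, 0.032, 0.705, -0.034]
contact_force: [-0.4, -2.8, 0.3]
gripper_width: 0.143
{'t': 4.35, 'joint_positions': array([-5.84928541e-01,  1.47004250e-01,  1.88163498e+00, -5.93224576e-04,
        1.10760747e+00, -2.06256026e+00]), 'qvel': array([-0.00145661, -0.0005374 , -0.00030459,  0.00217699,  0.00115779,
       -0.0010983 ]), 'joint_efforts': array([ 2.25289240e+00, -3.86223400e+01, -3.10783696e+01,  8.16277619e-01,
        5.04584424e-01,  4.03863341e-04]), 'tcp_pos': array([ 528.96094314, -286.19491175,   69.52672662]), 'eef_rot': array([ 0.70786794,  0.03170314,  0.70481512, -0.03396391]), 'contact_force': array([-0.42260631, -2.79759251,  0.30113692]), 'ft_torque': array([-0.6685096 ,  0.1061524 ,  0.02247358]), 'gripper_width': 0.14317723863373852}
```

Gripped at 13.6 mm. There is a −2.8 N sideways load, so I'm relieving it before firming the grip.

```bash
python3 -m handwheel '{"xyz":[[0,-0.2,0],[0,-0.2,0],[0,-0.2,0],[0,-0.2,0]],"yaw":[0,0,0,0],"jaw":[10,10,10,10]}' 5
python3 -m handwheel '{"xyz":[[0,0,0],[0,0,0],[0,0,0],[0,0,0]],"yaw":[0,0,0,0],"jaw":[8,6,5,5]}' 22
python3 -m handwheel '{"xyz":[[-1,0,0],[-2,0,0],[-3,0,0],[-4,0,0],[-5,0,0],[-5,0,0]],"yaw":[0,0,0,0,0,0],"jaw":[5,5,5,5,5,5]}' 22
```

```text
t: 4.85
tcp_pos: [528.9, -286.4, 69.5]
eef_rot: [0.708, 0.032, 0.705, -0.034]
contact_force: [0.3, -3.1, -0.5]
gripper_width: 0.145
t: 5.35
tcp_pos: [528.9, -286.4, 69.5]
eef_rot: [0.708, 0.032, 0.705, -0.034]
contact_force: [-0.9, -2.2, -0.2]
gripper_width: 0.145
t: 6.1
tcp_pos: [528.9, -285.6, 74.2]
eef_rot: [0.708, 0.032, 0.705, -0.033]
contact_force: [4.5, 0.4, -5.9]
gripper_width: 0.142
```

```bash
python3 -m handwheel '{"xyz":[[-1.5,0,0.5],[-3,0,1],[-4,0,1],[-4.5,0,1],[-4.5,0,1]],"yaw":[0,0,0,0,0],"jaw":[5,5,5,5,5]}' 30
python3 w1.py 2
python3 - <<'E'
import cv2
a=cv2.imread('pics/scene2.png')[150:300,180:420]; cv2.imwrite('pics/sc2.png',cv2.resize(a,None,fx=3.3,fy=3.3,interpolation=2))
E
```

```text
t: 6.72
tcp_pos: [529.1, -285.4, 78.2]
eef_rot: [0.707, 0.032, 0.706, -0.033]
contact_force: [-2.0, 0.4, -7.1]
gripper_width: 0.139
6.725 [ 529.05623169 -285.35464157   78.1571158 ] [-1.95065415  0.39478721 -7.06603472] 0.1387135383427554
[ 243  193   24   68 1429]
((520.7578125, -283.78955078125), (14.031476974487305, 42.281585693359375), 84.69500732421875) [ 521.9702 -283.5613]
pred px of bar centre [252.31259879 238.43912948]
```

View pics/wrist2.png

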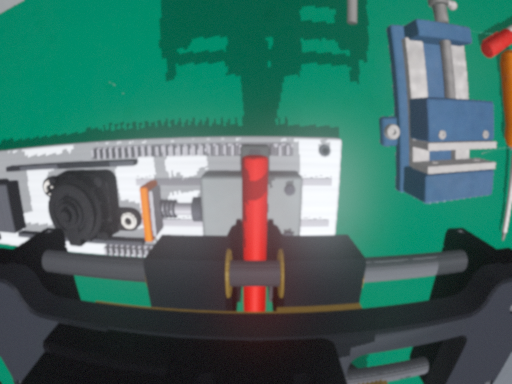

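View pics/sc2.png

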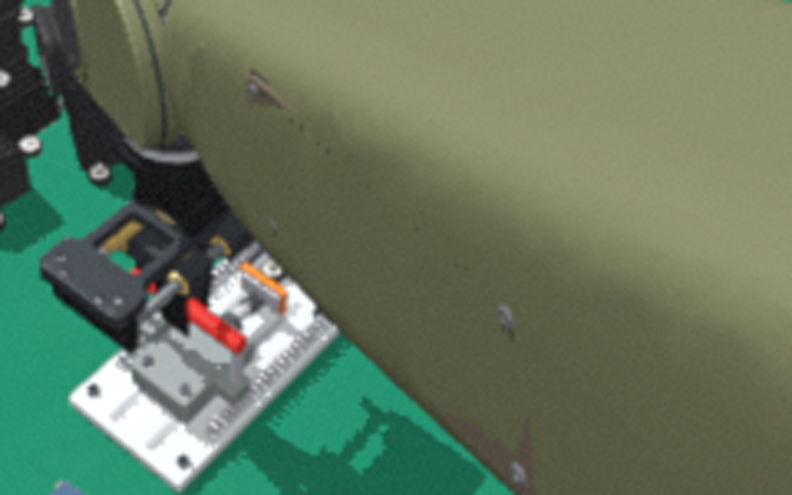

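Lift is about 8.5 mm (Fz −7.1 N matches the spring). I'm sliding slowly while holding that height.

```bash
python3 -m handwheel '{"xyz":[[-0.4,-2,0],[-0.4,-5,0],[-0.4,-9,0],[-0.4,-13,0],[-0.4,-17,0],[-0.4,-21,0],[-0.4,-25,0],[-0.4,-28,0],[-0.4,-30,0],[-0.4,-30,0]],"yaw":[0,0,0,0,0,0,0,0,0,0],"jaw":[5,5,5,5,5,5,5,5,5,5]}' 30
python3 w1.py 3
```

```text
t: 8.12
tcp_pos: [526.1, -315.7, 78.6]
eef_rot: [0.707, 0.032, 0.706, -0.033]
contact_force: [-2.2, 0.1, -7.3]
gripper_width: 0.14
8.125 [ 526.1388395  -315.68730481   78.61238853] [-2.18632198  0.10268942 -7.3438164 ] 0.13987704868832088
[ 243  157   24  104 2266]
((507.7870178222656, -313.1872253417969), (14.080531120300293, 62.943748474121094), 84.70684051513672) [ 507.73868 -312.80063]
pred px of bar centre [303.0780873  237.91184998]
```

View pics/wrist3.png

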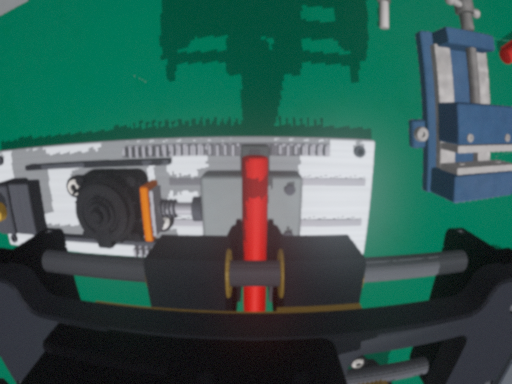

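Run:
```python
import cv2
a=cv2.imread('pics/scene3.png')[150:300,180:420]; a=cv2.resize(a,None,fx=2,fy=2,interpolation=2)
b=cv2.imread('pics/top3.png')[170:250,170:320]; b=cv2.resize(b,None,fx=5,fy=5,interpolation=2);cv2.imwrite('pics/c3.png',b)
```

```text
(no output)
```

View pics/c3.png

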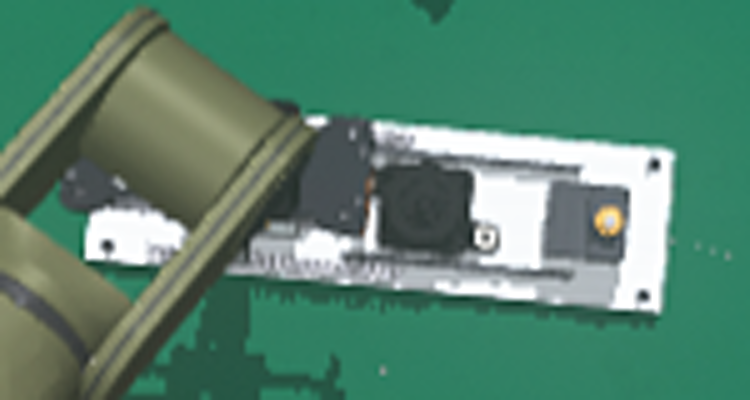

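The pad (wrist (150,212)) is now at the housing's rear face. In the top view the front ear is about 31 mm from the stop (body about 48 mm). I'm continuing, then will feel for contact.

```bash
python3 -m handwheel '{"xyz":[[-0.4,-1,0],[-0.4,-3,0],[-0.4,-6,0],[-0.4,-9,0],[-0.4,-12,0],[-0.4,-15,0],[-0.4,-18,0],[-0.4,-21,0],[-0.4,-23,0],[-0.4,-24,0],[-0.4,-24,0]],"yaw":[0,0,0,0,0,0,0,0,0,0,0],"jaw":[5,5,5,5,5,5,5,5,5,5,5]}' 30
python3 w1.py 4
python3 - <<'E'
import cv2
b=cv2.imread('pics/top4.png')[170:250,170:320]; b=cv2.resize(b,None,fx=5,fy=5,interpolation=2);cv2.imwrite('pics/c4.png',b)
E
```

```text
t: 9.65
tcp_pos: [523.9, -339.6, 79.1]
eef_rot: [0.707, 0.032, 0.706, -0.034]
contact_force: [-2.9, 0.6, -7.9]
gripper_width: 0.14
9.65 [ 523.88513577 -339.62927513   79.09066238] [-2.92603026  0.57720556 -7.90415655] 0.140241868943564
[ 243  156   25  105 2309]
((505.5120849609375, -336.68994140625), (14.142281532287598, 63.75328826904297), 83.90921783447266) [ 505.48734 -336.85336]
pred px of bar centre [341.1724368  236.82898896]
```

View pics/wrist4.png

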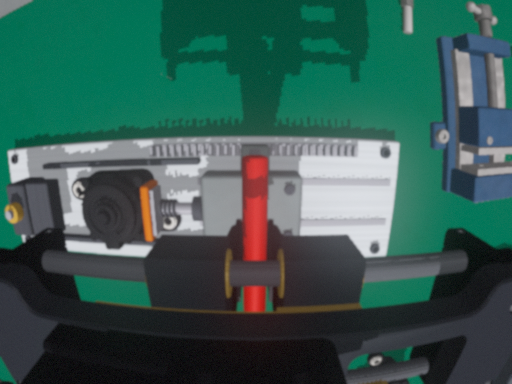

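View pics/c4.png

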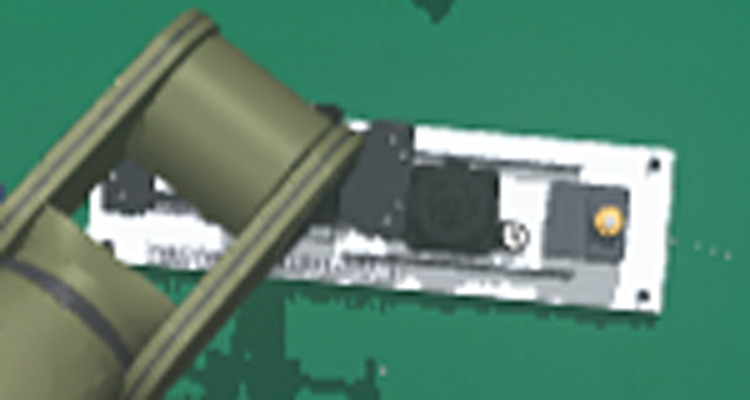

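The housing is moving with the pad, and the ear is about 11 mm from the stop. The bar has crept up slightly (Fz −7.9), so I'm lowering it 0.5 mm as I go on.

```bash
python3 -m handwheel '{"xyz":[[0,-1,0],[0.3,-3,0],[0.5,-5,0],[0.5,-7,0],[0.5,-8,0],[0.5,-8,0]],"yaw":[0,0,0,0,0,0],"jaw":[5,5,5,5,5,5]}' 30
python3 -m handwheel '{"xyz":[[0,-1,0],[0,-2,0],[0,-3,0],[0,-3,0],[0,-3,0]],"yaw":[0,0,0,0,0],"jaw":[5,5,5,5,5]}' 30
python3 -m handwheel '{"xyz":[[0,-1,0],[0,-2,0],[0,-3,0],[0,-3,0],[0,-3,0]],"yaw":[0,0,0,0,0],"jaw":[5,5,5,5,5]}' 30
```

```text
t: 10.55
tcp_pos: [523.1, -347.8, 78.7]
eef_rot: [0.707, 0.032, 0.706, -0.034]
contact_force: [-2.8, 0.4, -8.1]
gripper_width: 0.142
t: 11.18
tcp_pos: [522.8, -351.0, 78.7]
eef_rot: [0.707, 0.032, 0.706, -0.034]
contact_force: [-3.2, 0.7, -7.2]
gripper_width: 0.14
t: 11.8
tcp_pos: [522.5, -354.1, 78.8]
eef_rot: [0.707, 0.032, 0.706, -0.034]
contact_force: [-1.8, 0.5, -7.5]
gripper_width: 0.142
```

```bash
python3 w1.py 5
python3 - <<'E'
import cv2
b=cv2.imread('pics/top5.png')[170:250,170:320]; b=cv2.resize(b,None,fx=5,fy=5,interpolation=2)
a=cv2.imread('pics/wrist5.png')[130:270,0:300];a=cv2.resize(a,None,fx=2.5,fy=1.4)
cv2.imwrite('pics/c5.png',cv2.vconcat([b,cv2.resize(a,(750,190))]))
E
```

```text
11.8 [ 522.49583461 -354.11342462   78.75275352] [-1.80439235  0.5009522  -7.54585163] 0.14212670122007223
[ 243  156   25  105 2317]
((504.0008544921875, -351.1358337402344), (14.143548965454102, 63.66486358642578), 83.90089416503906) [ 503.94897 -351.31412]
pred px of bar centre [363.22875107 236.45582019]
```

View pics/c5.png

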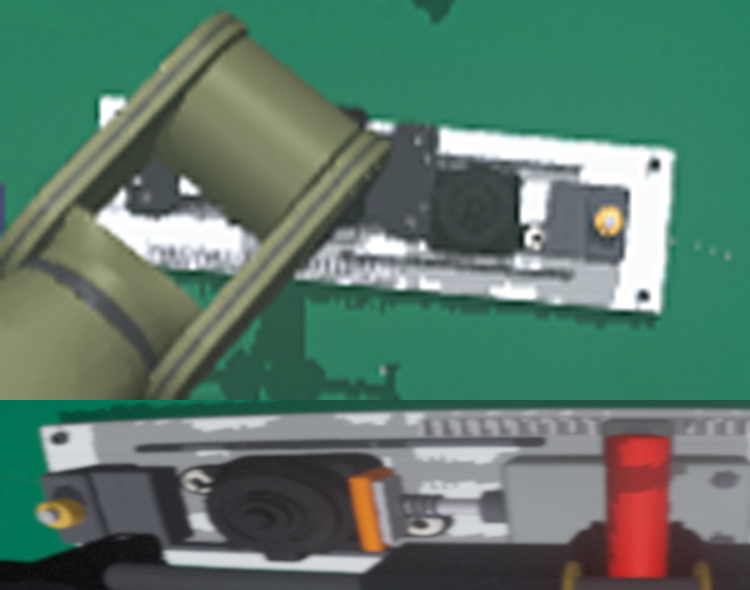

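The ear is almost at the stop, with no contact force yet. I'm continuing in small steps.

```bash
for i in 1; do python3 -m handwheel '{"xyz":[[0,-1,0],[0,-2,0],[0,-3,0],[0,-3,0],[0,-3,0]],"yaw":[0,0,0,0,0],"jaw":[5,5,5,5,5]}' 30; done
python3 -m handwheel '{"xyz":[[0,-1,0],[0,-2,0],[0,-3,0],[0,-3,0],[0,-3,0]],"yaw":[0,0,0,0,0],"jaw":[5,5,5,5,5]}' 30
```

```text
t: 12.58
tcp_pos: [522.2, -357.3, 78.8]
eef_rot: [0.707, 0.032, 0.706, -0.034]
contact_force: [-3.1, 0.4, -8.0]
gripper_width: 0.139
t: 13.2
tcp_pos: [521.9, -360.4, 78.9]
eef_rot: [0.707, 0.032, 0.706, -0.034]
contact_force: [-3.1, 0.3, -7.7]
gripper_width: 0.141
```

```bash
python3 -m handwheel '{"xyz":[[0.2,-1,-0.3],[0.2,-2,-0.5],[0.2,-3,-0.5],[0.2,-3,-0.5],[0.2,-3,-0.5]],"yaw":[0,0,0,0,0],"jaw":[5,5,5,5,5]}' 30
python3 w1.py 6
python3 - <<'E'
import cv2
b=cv2.imread('pics/top6.png')[170:250,170:320]; b=cv2.resize(b,None,fx=5,fy=5,interpolation=2)
a=cv2.imread('pics/wrist6.png')[130:270,0:300];a=cv2.resize(a,None,fx=2.5,fy=1.4)
cv2.imwrite('pics/c6.png',cv2.vconcat([b,cv2.resize(a,(750,190))]))
E
```

```text
t: 13.82
tcp_pos: [521.6, -363.7, 79.0]
eef_rot: [0.707, 0.031, 0.705, -0.034]
contact_force: [1.1, 0.5, -7.8]
gripper_width: 0.143
13.825 [ 521.5656882 -363.6554698   78.9908556] [ 1.11764465  0.52372073 -7.76154508] 0.1429797400579295
[ 243  157   25  104 2304]
((503.388671875, -360.7140808105469), (14.147292137145996, 63.279319763183594), 83.90544891357422) [ 503.21567 -360.8714 ]
pred px of bar centre [376.93415736 235.93615189]
```

View pics/c6.png

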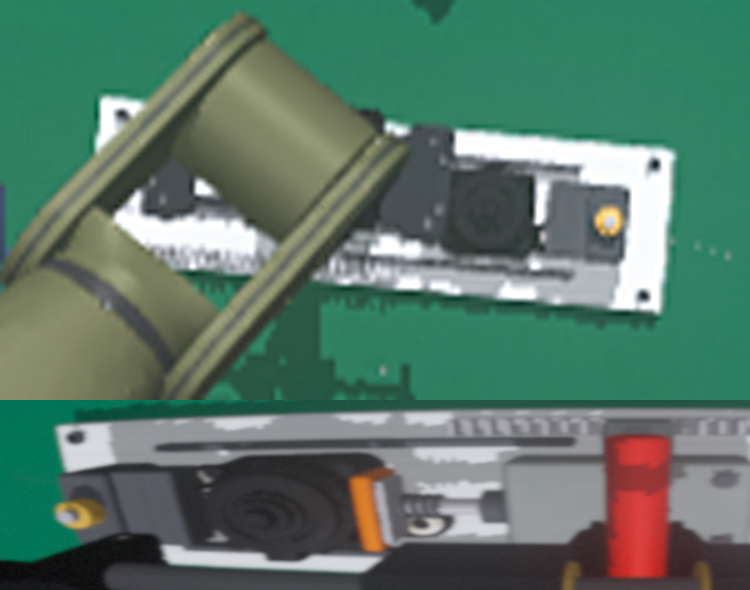

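The ear passes under the stop's overhang, so the body should meet the stop in about 10 mm. I'm continuing.

```bash
python3 -m handwheel '{"xyz":[[0.3,-1,0],[0.5,-2,0],[0.5,-3,0],[0.5,-3,0],[0.5,-3,0]],"yaw":[0,0,0,0,0],"jaw":[5,5,5,5,5]}' 30
python3 -m handwheel '{"xyz":[[0.2,-1,0],[0.2,-2,0],[0.2,-3,0],[0.2,-3,0],[0.2,-3,0]],"yaw":[0,0,0,0,0],"jaw":[5,5,5,5,5]}' 30
```

```text
t: 14.6
tcp_pos: [521.3, -366.8, 78.5]
eef_rot: [0.707, 0.031, 0.705, -0.034]
contact_force: [-0.4, 0.9, -7.3]
gripper_width: 0.138
t: 15.22
tcp_pos: [520.9, -369.9, 78.4]
eef_rot: [0.707, 0.031, 0.705, -0.035]
contact_force: [-0.7, -0.1, -7.1]
gripper_width: 0.135
```

```bash
python3 -m handwheel '{"xyz":[[0.2,-1,0],[0.2,-2,0],[0.2,-2,0],[0.2,-2,0]],"yaw":[0,0,0,0],"jaw":[5,5,5,5]}' 30
```

```text
t: 15.72
tcp_pos: [520.8, -371.8, 78.1]
eef_rot: [0.707, 0.031, 0.705, -0.034]
contact_force: [1.3, 2.5, -6.9]
gripper_width: 0.141
```

Contact: Fy is up to 2.5 N. Now squeezing, watching the force.

```bash
python3 -m handwheel '{"xyz":[[0,-1,0],[0,-2,0],[0,-3,0],[0,-3,0],[0,-3,0]],"yaw":[0,0,0,0,0],"jaw":[5,5,5,5,5]}' 35
```

```text
t: 16.35
tcp_pos: [520.5, -374.5, 78.0]
eef_rot: [0.707, 0.031, 0.705, -0.034]
contact_force: [1.4, 5.3, -7.3]
gripper_width: 0.137
```

```bash
python3 w1.py 7
python3 - <<'E'
import cv2
b=cv2.imread('pics/top7.png')[170:250,170:320]; b=cv2.resize(b,None,fx=5,fy=5,interpolation=2)
a=cv2.imread('pics/wrist7.png')[130:270,0:300];a=cv2.resize(a,None,fx=2.5,fy=1.4)
cv2.imwrite('pics/c7.png',cv2.vconcat([b,cv2.resize(a,(750,190))]))
E
```

```text
16.35 [ 520.52064303 -374.48361053   78.04895585] [ 1.36331756  5.27115645 -7.29716738] 0.13737362728051516
[ 243  157   25  104 2323]
((502.034912109375, -371.5077819824219), (14.084736824035645, 62.89857864379883), 83.91253662109375) [ 501.53067 -371.4942 ]
pred px of bar centre [392.5231968  235.89773794]
```

View pics/c7.png

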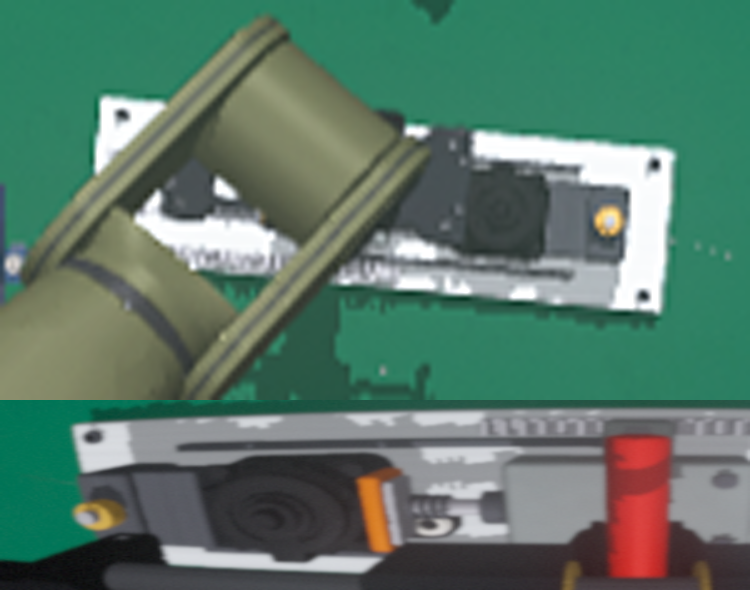

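The housing is now against the stop, with the top view at (548,215) showing no gap. The force slope is about 1 N/mm, which matches the pad spring, so the squeeze is about 3.7 mm. About 4 mm more to go.

```bash
python3 -m handwheel '{"xyz":[[0,-1,0],[0,-2,0],[0,-3,0],[0,-4,0],[0,-4,0],[0,-4,0],[0,-4,0]],"yaw":[0,0,0,0,0,0,0],"jaw":[5,5,5,5,5,5,5]}' 35
```

```text
t: 17.38
tcp_pos: [520.2, -377.7, 77.8]
eef_rot: [0.707, 0.032, 0.705, -0.034]
contact_force: [1.9, 7.8, -7.1]
gripper_width: 0.139
```

```bash
python3 -m handwheel '{"xyz":[[0,-1,0],[0,-1.6,0],[0,-2,0],[0,-2,0],[0,-2,0]],"yaw":[0,0,0,0,0],"jaw":[5,5,5,5,5]}' 35
python3 -c "
from rig import r
for i in range(6): r.grab_frame('wrist');s=r.observe();print(s['tcp_pos'],s['contact_force'])"
```

```text
t: 18.0
tcp_pos: [520.1, -378.6, 77.5]
eef_rot: [0.707, 0.033, 0.706, -0.033]
contact_force: [2.4, 7.1, -7.3]
gripper_width: 0.141
[ 520.07864486 -378.55363801   77.47124898] [ 2.55784074  7.58889773 -7.56477977]
[ 520.10527662 -378.56133231   77.5026218 ] [ 1.89954523  7.69709104 -7.01848121]
[ 520.08951674 -378.54153559   77.49029474] [ 1.11188015  7.59805877 -6.79417984]
[ 520.10332001 -378.54368665   77.48000092] [ 2.10129748  7.57295434 -8.04378577]
[ 520.08791406 -378.55894589   77.47213476] [ 1.4438334   8.38091787 -6.70348518]
[ 520.09483556 -378.55207787   77.4829839 ] [ 2.73735249  7.48593949 -6.98029153]
```

```bash
python3 -m handwheel '{"xyz":[[-0.3,-1,0],[-0.3,-1.6,0],[-0.3,-2,0],[-0.3,-2,0]],"yaw":[0,0,0,0],"jaw":[5,5,5,5]}' 35
python3 -c "
from rig import r
import numpy as np
L=[]
for i in range(6): r.grab_frame('wrist');s=r.observe();L.append(s['contact_force'])
print(s['tcp_pos'],np.mean(L,0))"
python3 w1.py 8
python3 - <<'E'
import cv2
b=cv2.imread('pics/top8.png')[170:250,170:320]; b=cv2.resize(b,None,fx=5,fy=5,interpolation=2)
a=cv2.imread('pics/wrist8.png')[130:270,0:300];a=cv2.resize(a,None,fx=2.5,fy=1.4)
cv2.imwrite('pics/c8.png',cv2.vconcat([b,cv2.resize(a,(750,190))]))
E
```

```text
t: 18.8
tcp_pos: [520.0, -379.2, 77.4]
eef_rot: [0.707, 0.034, 0.706, -0.032]
contact_force: [2.2, 7.6, -7.4]
gripper_width: 0.138
[ 520.02784801 -379.16566594   77.38933223] [ 2.20869397  8.26749568 -7.14474068]
19.1 [ 520.02784801 -379.16566594   77.38933223] [ 3.14864513  6.92869753 -7.00805695] 0.1376909209975447
[ 243  157   25  104 2377]
((501.3389587402344, -376.111083984375), (14.242586135864258, 62.60531234741211), 83.90780639648438) [ 500.7918  -376.24377]
pred px of bar centre [398.90547153 235.69070747]
```

View pics/c8.png

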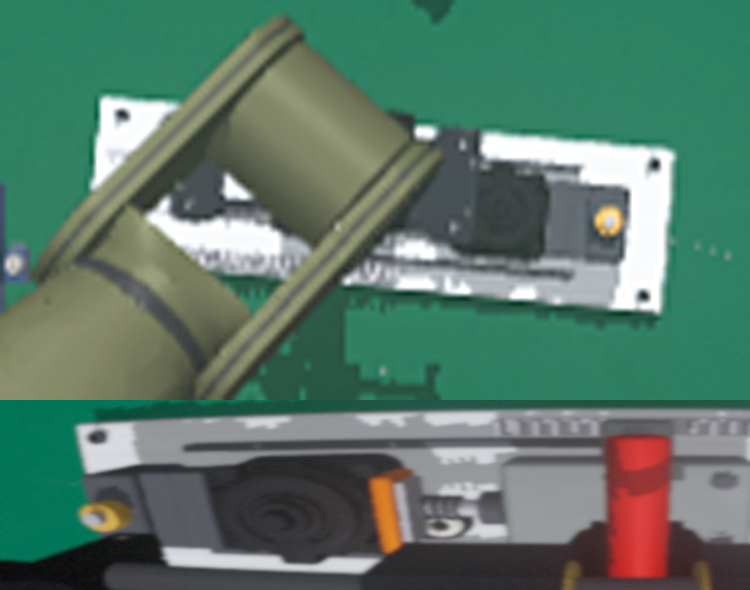

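Force along travel is about 8.5 N, so the squeeze is about 7.7 mm (two thirds of the travel). I'm nudging slightly to hold that and letting go.

```bash
python3 -m handwheel '{"xyz":[[-0.2,-1.3,0],[-0.2,-1.5,0],[-0.2,-1.5,0],[-0.2,-1.5,0],[-0.2,-1.5,0],[-0.2,-1.5,0],[-0.2,-1.5,0],[-0.2,-1.5,0]],"yaw":[0,0,0,0,0,0,0,0],"jaw":[5,5,45,45,45,45,45,45]}' 35
python3 w1.py 9
```

```text
t: 20.25
tcp_pos: [519.9, -381.0, 77.9]
eef_rot: [0.707, 0.034, 0.706, -0.032]
contact_force: [-0.0, 0.1, -0.2]
gripper_width: 0.475
20.25 [ 519.9436967  -381.01021081   77.85642355] [-0.02940121  0.08227911 -0.18232971] 0.4746519667065709
[ 253  155   23  106 2231]
((501.28839111328125, -373.1971130371094), (12.292426109313965, 63.82929992675781), 84.59603881835938) [ 500.17334 -373.16855]
pred px of bar centre [401.07035396 235.2014645 ]
```

View pics/wrist9.png

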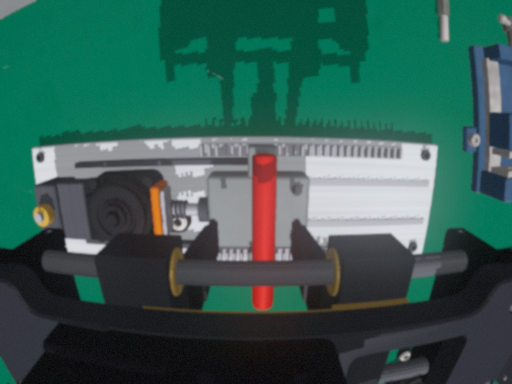

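The bar has dropped and the carriage settled back a few mm. I'm retreating straight up and out of the way to check.

```bash
python3 -m handwheel '{"xyz":[[-15,2,0],[-40,2,0],[-80,2,0],[-120,2,0],[-150,40,-20],[-150,90,-40],[-150,150,-60],[-150,210,-80],[-150,260,-100],[-150,300,-120],[-150,330,-130],[-150,330,-130]],"yaw":[0,0,0,0,0,0,0,0,0,0,0,0],"jaw":[45,45,45,45,45,45,45,45,45,45,45,45]}'
cat > chk.py <<'E'
from h import *
import sys
k0=sys.argv[1];uv={}
for n in ["scene","top"]:
    im=r.grab_frame(n)[:,:,::-1].copy(); cv2.imwrite(f"pics/{n}{k0}.png",im)
    hsv=cv2.cvtColor(im,cv2.COLOR_BGR2HSV)
    m=(((hsv[...,0]<6)|(hsv[...,0]>172))&(hsv[...,1]>150)&(hsv[...,2]>80)).astype(np.uint8)
    _,lab,st,ce=cv2.connectedComponentsWithStats(m)
    x0,x1,y0,y1={"top":(205,260,180,235),"scene":(215,300,200,265)}[n]
    c=[i for i in range(1,len(st)) if x0<ce[i][0]<x1 and y0<ce[i][1]<y1]
    i=max(c,key=lambda i:st[i,4]); ys,xs=np.nonzero(lab==i)
    rc=cv2.minAreaRect(np.c_[xs,ys].astype(np.float32)); uv[n]=rc[0]; print(n,st[i],rc)
print("tri",tri(uv))
a=cv2.imread(f'pics/scene{k0}.png')[150:270,200:350]; cv2.imwrite('pics/s%s.png'%k0,cv2.resize(a,None,fx=5,fy=5,interpolation=2))
a=cv2.imread(f'pics/top{k0}.png')[170:250,170:320]; cv2.imwrite('pics/t%s.png'%k0,cv2.resize(a,None,fx=5,fy=5,interpolation=2))
E
python3 chk.py 10
```

```text
t: 21.9
tcp_pos: [420.5, -39.1, 229.4]
eef_rot: [0.708, 0.032, 0.705, -0.031]
contact_force: [0.6, -0.6, 0.6]
gripper_width: 0.47Traceback (most recent call last):
  File "chk.py", line 11, in <module>
    i=max(c,key=lambda i:st[i,4]); ys,xs=np.nonzero(lab==i)
ValueError: max() iterable argument is empty
```

```bash
python3 -c "
from rig import r
import cv2
for n in ['scene','top']: cv2.imwrite('pics/%s11.png'%n,r.grab_frame(n)[:,:,::-1])
a=cv2.imread('pics/scene11.png');b=cv2.imread('pics/top11.png');cv2.imwrite('pics/b11.png',cv2.resize(cv2.hconcat([a,b]),(800,300)))"
```

```text
(no output)
```

View pics/b11.png

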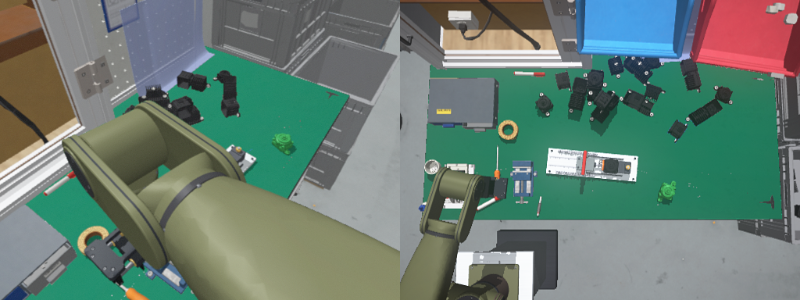

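The top view is clear but the arm blocks the scene camera, so I'm moving it further left.

```bash
python3 -m handwheel '{"xyz":[[0,40,0],[0,90,-5],[0,140,-10],[0,190,-15],[0,240,-20],[0,290,-25],[0,340,-30],[0,390,-40],[0,440,-50],[0,490,-60],[0,490,-60]],"yaw":[0,0,0,0,0,0,0,0,0,0,0],"jaw":[45,45,45,45,45,45,45,45,45,45,45]}' 
python3 chk.py 12
```

```text
t: 23.42
tcp_pos: [407.5, 454.2, 228.7]
eef_rot: [0.707, 0.033, 0.706, -0.032]
contact_force: [-0.0, -0.8, 0.5]
gripper_width: 0.471
scene [246 211  34  23 188] ((262.6609802246094, 221.751220703125), (37.97820281982422, 5.481899261474609), 32.905242919921875)
top [232 193   7  31 103] ((235.27224731445312, 207.97372436523438), (3.515139579772949, 30.146141052246094), 6.581944942474365)
tri [ 518.40603091 -375.20159338   85.16749947]
```

View pics/s12.png

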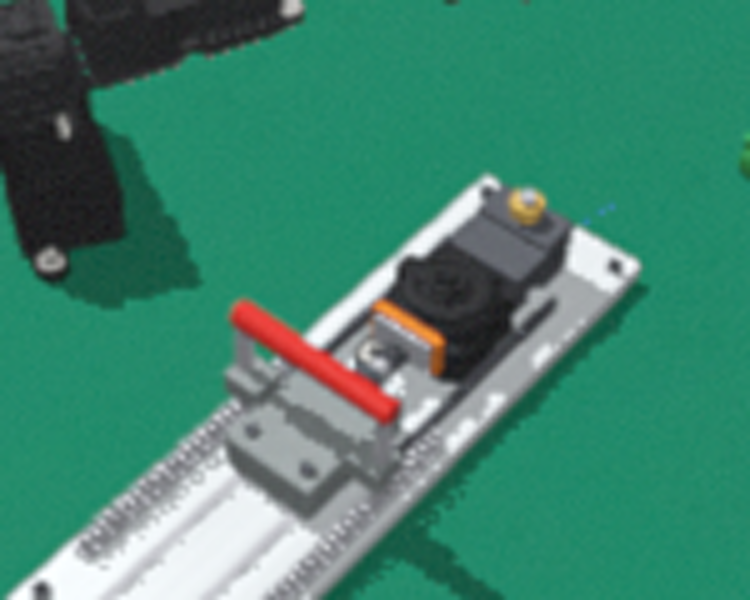

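View pics/t12.png

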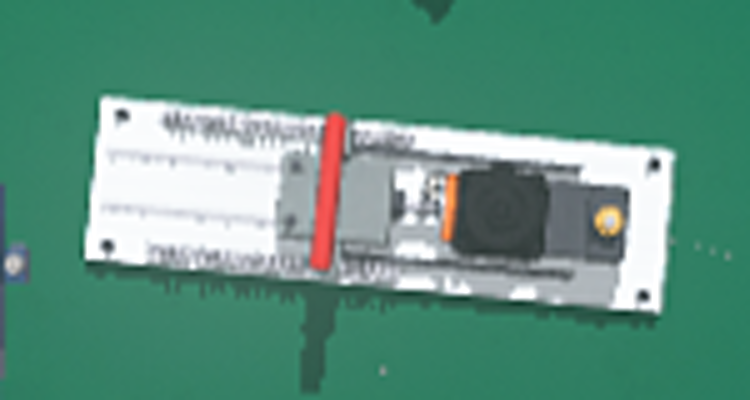

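Bar height is back to 85.2 mm (84.8 at the start, catch down). The carriage travelled about 90 mm, which is 15 notches of 6 mm. The pad is still squeezed about 4.5 mm and the housing is tight on the stop. I'm handing in.

```bash
python3 -c "
from rig import r
print(r.job_done())"
```

```text
the job is handed in; nothing more can be done
None
```

The housing is clamped against the end stop, the catch looks to be in a notch, and I've handed the job in at about 23.5 s of the 48 s allowed. The hand-in reports no verdict.

**What I did:** I gripped the release bar softly and relieved a sideways load of about 3 N before firming the grip. I then lifted the bar about 8–9 mm and slid the carriage slowly, keeping it up, until the housing met the stop. I squeezed the pad to about 8.5 N at the last averaged reading, roughly 7.7 mm of its 12 mm travel. After a small final nudge forward I let go and moved the arm well clear.

**Last checks:**
- **Catch:** the bar sits at about 85 mm, the same height as at the start. The carriage moved about 90 mm, which is 15 whole notches.
- **Clamp:** the carriage settled back about 4 mm on release, within the 7 mm allowed. That leaves about 4.5 mm of squeeze, or roughly 5.5 N on the housing. The pictures show no gap at the pad or the stop.
- **Robot:** it was touching nothing and moved nothing else on the bench.

**Disagreements:**
- I first took a front ear meeting the stop to be the contact point. The ear in fact passed under the stop's overhang, and the body made contact about 18 mm later.
- The wrist camera's bar estimate was off along the rod because the gripper hid part of it, so I did not use that.
- Bar height from the cameras is only good to about 2 mm, so it cannot on its own rule out the catch standing on a tooth. The whole-notch travel supports the catch being down.

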